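# Clear the painting stand and load the next lotus figure

## Robot

A 6-joint arm with a two-finger parallel gripper is mounted at the origin on the work surface. World frame = base frame: x ahead of the robot, y to its left, z up, the work surface at z = 0. Lengths are in m, angles in rad, forces in N, time in s.
With the tool pointing down it reaches from about 0.35 to 0.95 m from the base axis. Payload 17.4 kg.
Tool frame: the origin (TCP) lies midway between the tips of the shut fingers; the grasp point (between the pads) lies 19 mm behind it; z points along the fingers, y is the line along which they close (so a half turn about z gives the same grasp; the last joint's range is limited). The gripper opens to 93 mm and grips with 3 to 60 N. Pads are 15 mm wide; open, the fingers measure 128 mm over their backs; the gripper's body (75 mm by 188 mm) begins 65 mm behind the grasp point.
Start: joints at [1.268, 0.116, 1.442, -0, 1.584, -0.038], TCP at [0.177, 0.651, 0.196] pointing down, gripper open.
Joint ranges: [-2.83, 2.83], [-0.83, 2.19], [0.07, 2.5], [-1.14, 4.28], [0.01, 3], [-2.97, 2.97]. Speed limits (rad/s): [1.89, 1.89, 2.22, 3.14, 3.14, 3.14].

## Interface

Orientations are given as a unit quaternion [x, y, z, w].
In Python, from workcell import arm gives the robot as it stands.
- The arm moves only by the shell command python3 -m pendant 'ROWS' [FORCE]. ROWS is a JSON object of lists of equal length, an entry for each row: "fingers": the gripper command: -1 is fully open, 1 is shut, values between are in proportion; "translation": the shift along the tool's x, y, z in m, a list of three; "turn": the turn about the tool's z in rad. In form: {"fingers": [fingers, ...], "translation": [[x, y, z], ...], "turn": [turn, ...]}. A call has 1 to 20 rows; each row shifts and turns the commanded pose from where the row before left it, along the tool's axes as they then stand; what a row does not reach is not made up. A row lasts 1/12 s, in which the tool goes at most 41.7 mm and 7.16 degrees, less where a joint would pass 70% of its speed; a pose out of reach is approached as far as the arm can. A call is refused whole if a number of a shift passes 0.0417 or a number of a turn 0.125, either way. A call with a gripper value outside its range is refused whole. The fingers move at their own pace and stop on an object; FORCE is the grip in N (left out, the last holds). Time passes only in rows, so rows that do not move let the fingers close. It gives the time, the measured TCP pose, the force, the opening and the grip force at its end, in the units of the state.
- arm.sense(): the state, without advancing time (a new reading comes with each control period).
- arm.capture(name): name is "scene" or "side" or "wrist"; returns a dict with "img" (480x640x3 uint8, red, green, blue), "depth" (480x640 float32, m along the optical axis (not along the pixel's ray), 0 where there is no reading), "fx", "fy", "cx", "cy" (pixels), "distortion" ([k1, k2, p1, p2, k3] as OpenCV has them; the pictures are not rectified), "eye" and "rotation" of the camera in the world. Camera axes: x right, y up, looking along -z (the intrinsics and any distortion apply to the point x, -y, -z); pixel columns grow to the right and rows downward; lengths in m; the calibration is good to about 2 mm. A picture is of the moment at which its call begins.
- arm.hand_in(): hands the job in; it is judged then, once.
The state is a dict: "time": time; "qpos": joint angles; "qvel": joint speeds; "effort": joint torques, N m; "ee_pos": TCP position; "tool_rot": TCP orientation; "force": force on the tool from outside, world axes, zero at the start; "moment": the same for the moment, N m; "opening": opening from 0.0 (shut) to 1.0 (fully open); "grip_force": force on a finger pad.
Only numpy, scipy, OpenCV 4.12 (cv2) and the standard library are available. Lean on these libraries where they do the work, as an engineer would, in place of code of your own. Each camera call takes 0.05 s, during which the arm holds its last target. There are 200 camera calls.

## Task

First clear the three ivory resin offcuts off the round painting stand into the blue scrap crate. Then take the unpainted ivory lotus figure from the plywood board and stand it upright, flat on the plate inside the orange ring of the stand, without dropping or throwing it. Leave the painted figures, the bottle, the jar, the cup and the brush where they are.

Things in the scene. Friction and masses are not known exactly. Their poses are not given: they have to be found in the camera images.
- stand: fixed round painting stand: grey plate 250 mm diameter whose top is 40 mm above the bench; origin: centre of its underside on the bench. Orange locating ring in the middle of the plate
- ring_center (a point): centre of the orange locating ring, at the height of the plate's top (the ring's floor); ring 80 mm inner and 94 mm outer diameter, 6 mm high
- crate: fixed blue open scrap crate, 200 x 200 mm outside, 90 mm high, slatted walls 5 mm thick; left or right of the stand; origin: centre of its underside
- crate_in (a point): centre of the crate's inner floor (inside 190 x 190 mm, rim about 85 mm above this point)
- tray: fixed plywood board 200 x 190 x 8 mm on which the three lotus figures stand, on the other side of the stand; origin: centre of its underside
- figure: the unpainted, all ivory resin lotus figure: round foot 68 mm diameter, cup-shaped flower 48 to 50 mm diameter (upright sides; 51 mm over the petals) from 62 to 96 mm above the foot, slim stem 26 mm diameter under it, small bud on top to 122 mm; stands upright on the plywood board; origin: centre of the underside, z up; 150 g
- painted_a: finished lotus figure, green with a pink bud, same shape as the ivory one: round foot 68 mm diameter, cup-shaped flower 48 to 50 mm diameter (upright sides; 51 mm over the petals) from 62 to 96 mm above the foot, slim stem 26 mm diameter under it, small bud on top to 122 mm; stands upright on the plywood board; origin: centre of the underside, z up; 150 g
- painted_b: finished lotus figure, green with a pink bud, same shape as the ivory one: round foot 68 mm diameter, cup-shaped flower 48 to 50 mm diameter (upright sides; 51 mm over the petals) from 62 to 96 mm above the foot, slim stem 26 mm diameter under it, small bud on top to 122 mm; stands upright on the plywood board; origin: centre of the underside, z up; 150 g
- plug: ivory resin offcut: blunt cone (pouring plug), 36 mm diameter at the foot, 28 mm at the top, 30 mm tall; origin: centre of its underside, on the stand's plate at the start; 30 g
- chunk: ivory resin offcut: block 36 (x) x 26 (y) x 26 (z) mm with a slanted lump on top to 36 mm; origin: centre of its underside, on the stand's plate at the start; 35 g
- runner: ivory resin offcut: bar 40 (x) x 17 (y) x 24 (z) mm with a 12 mm round stub on top at x = -12 mm, to 35 mm; origin: centre of its underside, on the stand's plate at the start; 25 g
- paint_bottle: standing bottle of orange-red paint, 60 mm diameter, 170 mm tall; bystander; origin: centre of its underside
- jar: standing green paint jar with white lid, 60 mm diameter, 70 mm tall; bystander; origin: centre of its underside
- mixing_cup: white mixing cup, rim 64 mm diameter, 60 mm tall; bystander; origin: centre of its underside
- brush: brush 180 mm long lying on the bench; bystander; origin near its middle, x along it

How it is judged:
By the outcome, as a careful person would: the job done as asked, in the order asked, and still so for the second after the job is handed in, with the robot touching nothing.
It also fails if it takes over 72 s, if anything falls off the work surface, if the arm or the gripper's body presses on something with over 40 N, if the wrist force passes 120 N, or if a joint passes its speed limit or range.

## Working session

There is one attempt and no reset: what is moved stays moved. The work goes in short steps, Python scripts to look and compute and a shell command to move; the robot and the scene stay as the last step left them, time stands still between calls to the robot, and variables do not carry over. Pictures are saved under pics/ and viewed, at most 11 in all, crops included, and the job is handed in when it is done.

```bash
ls; mkdir -p pics
cat > h.py <<'E'
import numpy as np, cv2
from workcell import arm
def cap(n):
    d=arm.capture(n); return d
def save(d,f,crop=None,scale=1):
    im=d["img"][:,:,::-1]
    if crop: a,b,c,e=crop; im=im[b:e,a:c]
    cv2.imwrite("pics/"+f,cv2.resize(im,None,fx=scale,fy=scale,interpolation=cv2.INTER_CUBIC))
def world(d):
    h,w=d["depth"].shape
    v,u=np.mgrid[:h,:w].astype(float)
    K=np.array([[d["fx"],0,d["cx"]],[0,d["fy"],d["cy"]],[0,0,1]])
    p=cv2.undistortPoints(np.stack([u.ravel(),v.ravel()],1)[:,None],K,np.array(d["distortion"],float))[:,0]
    z=d["depth"].ravel()
    c=np.stack([p[:,0]*z,-p[:,1]*z,-z],1)
    P=c@np.array(d["rotation"]).reshape(3,3).T+np.array(d["eye"])
    P[z==0]=np.nan
    return P.reshape(h,w,3)
E
python3 - <<'E'
from h import *
d=cap("scene"); print(d["eye"],np.array(d["rotation"]).shape); save(d,"s1.png")
np.savez("s1.npz",W=world(d),img=d["img"])
d=cap("side"); print(d["eye"]);save(d,"d1.png")
np.savez("d1.npz",W=world(d),img=d["img"])
s=arm.sense(); print(s)
E
```

```text
pics
[1.38064389 0.18171215 0.8238192 ] (4,)Traceback (most recent call last):
  File "<stdin>", line 3, in <module>
  File "h.py", line 16, in world
    P=c@np.array(d["rotation"]).reshape(3,3).T+np.array(d["eye"])
        ~~~~~~~~~~~~~~~~~~~~~~~~~~~~~~~^^^^^
ValueError: cannot reshape array of size 4 into shape (3,3)
```

```bash
sed -i 's/np.array(d\["rotation"\]).reshape(3,3).T/Rotation.from_quat(d["rotation"]).as_matrix().T/; 1a from scipy.spatial.transform import Rotation' h.py
python3 - <<'E'
from h import *
d=cap("scene"); save(d,"s1.png")
np.savez("s1.npz",W=world(d),img=d["img"])
d=cap("side"); print(d["eye"]);save(d,"d1.png")
np.savez("d1.npz",W=world(d),img=d["img"])
s=arm.sense(); print(s)
E
```

```text
[0.44347317 0.86303242 0.90722465]
{'time': 0.15, 'qpos': array([ 1.26821137e+00,  1.16336746e-01,  1.44210626e+00, -6.59890252e-06,
        1.58396698e+00, -3.78111189e-02]), 'qvel': array([-0.00042011, -0.00086825, -0.00163183, -0.00211155,  0.00016635,
       -0.00014237]), 'effort': array([ 6.40351809e-04, -7.21772933e+01, -6.22937822e+01,  7.80915865e-02,
        2.25046225e-02, -1.02827562e-04]), 'ee_pos': array([0.17660985, 0.65131398, 0.19560455]), 'tool_rot': array([ 1.32000577e-01,  9.91249555e-01, -4.03321275e-04, -6.59675262e-05]), 'force': array([ 1.05959844, -0.17726429,  0.32916625]), 'moment': array([-0.0070278, -0.0040084, -0.0214463]), 'grip_force': 0.0, 'opening': 1.0018285660199293}
```

View pics/s1.png

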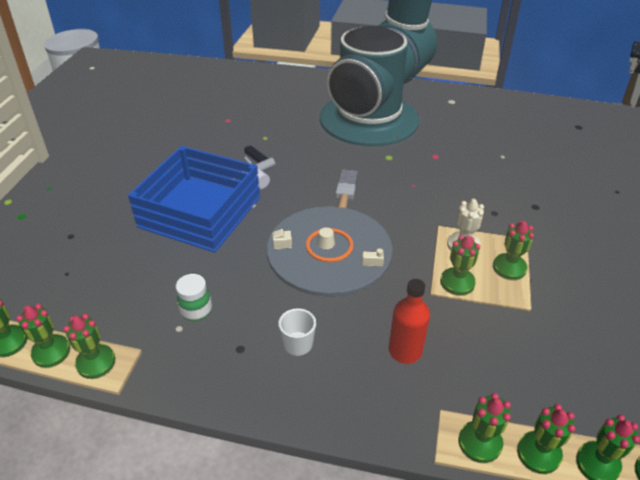

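View pics/d1.png

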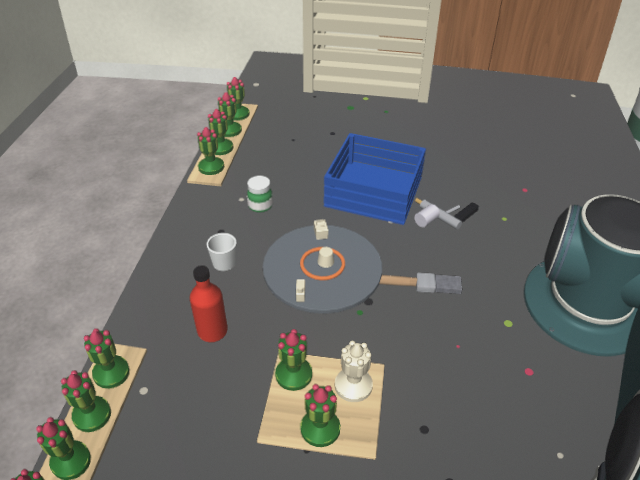

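Scene: crate at left (195,195), stand (330,248) with ring (330,244); plug (326,238) lies inside the ring, chunk (283,240), runner (373,258); ivory figure (469,225) at the back of the board with painted ones at (463,265) and (515,250). The side view matches.

Run:
```python
from h import *
for n in ["s1","d1"]:
    f=np.load(n+".npz");W=f["W"];im=f["img"].astype(int);r,g,b=im[...,0],im[...,1],im[...,2]
    hsv=cv2.cvtColor(f["img"],cv2.COLOR_RGB2HSV).astype(int)
    x,y,z=W[...,0],W[...,1],W[...,2]
    org=(hsv[...,0]<14)&(hsv[...,1]>170)&(r>170)&(z>.03)&(z<.06)
    P=W[org]; A=np.c_[2*P[:,:2],np.ones(len(P))]; s=np.linalg.lstsq(A,(P[:,:2]**2).sum(1),rcond=None)[0]
    ctr=s[:2]; print(n,"ring",ctr,np.sqrt(s[2]+ctr@ctr),np.median(P[:,2]),len(P))
    rr=np.hypot(x-ctr[0],y-ctr[1])
    m=(rr<.115)&(z>.046)&(hsv[...,1]<90)&(r>140)
    k,lab=cv2.connectedComponents(m.astype(np.uint8))
    for i in range(1,k):
        q=W[lab==i]
        if len(q)<25: continue
        rc=cv2.minAreaRect((q[:,:2]*1000).astype(np.float32))
        print(" off",len(q),"px",np.argwhere(lab==i).mean(0)[::-1].round(),rc,"zmax",np.percentile(q[:,2],98))
        t=q[q[:,2]>q[:,2].max()-.006]; print("   top",len(t),t.mean(0))
    m=(b>120)&(r<70)&(z>.07)&(z<.1)&(x>.2)
    rc=cv2.minAreaRect((W[m][:,:2]*1000).astype(np.float32));print(" crate rim",rc,len(W[m]))
    fig=(z>.06)&(z<.2)&(y>ctr[1]+.1)&(x>.2)&(x<.75)
    k,lab=cv2.connectedComponents(fig.astype(np.uint8))
    for i in range(1,k):
        q=W[lab==i]
        if len(q)<100: continue
        fl=q[(q[:,2]>.075)&(q[:,2]<.1)]; t=q[q[:,2]>q[:,2].max()-.012]
        print(" fig",len(q),"px",np.argwhere(lab==i).mean(0)[::-1].round(),"top",t.mean(0),"rect",cv2.minAreaRect((fl[:,:2]*1000).astype(np.float32)))
```

```text
s1 ring [0.56613176 0.0127867 ] 0.04313044436789167 0.04484037454371914 161
 off 236 px [327. 236.] ((560.1470336914062, 6.12525749206543), (29.622055053710938, 32.89418029785156), 80.92378997802734) zmax 0.071412674381552
   top 105 [0.55908244 0.00493253 0.06938736]
 off 299 px [282. 238.] ((581.79833984375, -79.29594421386719), (31.086822509765625, 35.990787506103516), 21.61573600769043) zmax 0.07466127640330068
   top 36 [ 0.58328189 -0.08098531  0.07329475]
 off 270 px [373. 257.] ((594.9907836914062, 104.03759002685547), (22.099367141723633, 38.25608825683594), 9.69284439086914) zmax 0.07501155268307522
   top 32 [0.59284197 0.116057   0.07387943]
 crate rim ((481.3742370605469, -301.7137756347656), (205.19361877441406, 206.73741149902344), 79.42706298828125) 1555
 fig 676 px [469. 216.] top [0.47171328 0.27483607 0.12283851] rect ((481.5889892578125, 274.08685302734375), (46.548797607421875, 25.936582565307617), 82.66526794433594)
 fig 786 px [518. 238.] top [0.51629137 0.3701427  0.12442974] rect ((525.5485229492188, 365.7078857421875), (52.38847351074219, 25.98681640625), 68.0662841796875)
 fig 803 px [464. 253.] top [0.5810108  0.26974376 0.12341637] rect ((590.3839721679688, 270.5821228027344), (26.881576538085938, 50.31707000732422), 2.7964446544647217)
d1 ring [0.75803012 0.2183072 ] 0.004147735960273726 0.04727827467236534 53
 crate rim ((481.30975341796875, -302.3290710449219), (211.6355438232422, 201.31915283203125), 79.3873062133789) 1423
 fig 1017 px [320. 403.] top [0.51346777 0.37359706 0.12454854] rect ((512.9134521484375, 383.00323486328125), (51.19719314575195, 24.796689987182617), 3.12338924407959)
```

Run:
```python
from h import *
C={"plug":(.560,.005),"chunk":(.582,-.08),"runner":(.594,.105)}
F={"fig":(.472,.275),"pa":(.516,.371),"pb":(.581,.270)}
cl={k:[] for k in {**C,**F}};ring=[]
for n in ["s1","d1"]:
    f=np.load(n+".npz");W=f["W"];im=f["img"].astype(int);r=im[...,0]
    hsv=cv2.cvtColor(f["img"],cv2.COLOR_RGB2HSV).astype(int);x,y,z=np.moveaxis(W,2,0)
    o=(hsv[...,0]<14)&(hsv[...,1]>150)&(r>150)&(z<.06)&(np.hypot(x-.566,y-.013)<.07)
    q=W[o];ring.append(q)
    A=np.c_[2*q[:,:2],np.ones(len(q))];s=np.linalg.lstsq(A,(q[:,:2]**2).sum(1),rcond=None)[0];print(n,"ring",s[:2],len(q))
    for k,c in C.items():
        m=(np.hypot(x-c[0],y-c[1])<.035)&(z>.046)&(hsv[...,1]<110)&(r>100);cl[k].append(W[m])
    for k,c in F.items():
        m=(np.hypot(x-c[0],y-c[1])<.045)&(z>.06)&(z<.14);cl[k].append(W[m])
for k in C:
    for q,l in zip(cl[k]+[np.vstack(cl[k])],["s","d","both"]):
        print(k,l,len(q),cv2.minAreaRect((q[:,:2]*1000).astype(np.float32)),q.mean(0).round(4),q[:,2].max())
    q=np.vstack(cl[k]);t=q[q[:,2]>.072];print("  z>72",len(t),t.mean(0) if len(t) else 0)
for k in F:
    for q,l in zip(cl[k],"sd"):
        t=q[q[:,2]>.116]; print(k,l,"bud",len(t),t.mean(0) if len(t) else 0)
    q=np.vstack(cl[k]);q=q[(q[:,2]>.076)&(q[:,2]<.1)]
    A=np.c_[2*q[:,:2],np.ones(len(q))];s=np.linalg.lstsq(A,(q[:,:2]**2).sum(1),rcond=None)[0];print("   flower fit",s[:2],np.sqrt(s[2]+s[:2]@s[:2]))
# plan-view maps of offcuts
big=[]
for k in C:
    q=np.vstack(cl[k]);I=np.full((260,260,3),40,np.uint8)
    for w,col in zip(cl[k],[(0,255,255),(255,128,0)]):
        for p in w:
            u=int(130+(p[1]-C[k][1])*3000);v=int(130+(p[0]-C[k][0])*3000)
            if 0<=u<260 and 0<=v<260: cv2.circle(I,(u,v),2,tuple(int(cc*min(1,.3+(p[2]-.046)/.04)) for cc in col),-1)
    big.append(I)
top=np.hstack(big)
f=np.load("s1.npz")["img"][:,:,::-1];g=np.load("d1.npz")["img"][:,:,::-1]
a=cv2.resize(f[215:285,255:405],(390,182),interpolation=cv2.INTER_CUBIC);b=cv2.resize(g[210:310,255:390],(246,182),interpolation=cv2.INTER_CUBIC)
row=np.hstack([a,b,np.zeros((182,780-636,3),np.uint8)])
cv2.imwrite("pics/top.png",np.vstack([top,row]))
```

```text
s1 ring [0.56572277 0.01276989] 262
d1 ring [0.5643958  0.01361582] 255
plug s 262 ((560.6848754882812, 5.397836685180664), (30.136137008666992, 32.489715576171875), 57.278663635253906) [0.5646 0.006  0.0621] 0.07326913813171965
plug d 234 ((559.8238525390625, 1.4941768646240234), (31.652385711669922, 45.84471893310547), 12.265828132629395) [0.5586 0.0111 0.0618] 0.07287207927872785
plug both 496 ((559.4478149414062, 1.8315544128417969), (33.88957595825195, 44.651851654052734), 15.814473152160645) [0.5617 0.0084 0.0619] 0.07326913813171965
  z>72 3 [0.55687074 0.00762292 0.07278265]
chunk s 300 ((581.79833984375, -79.29594421386719), (31.086822509765625, 35.990787506103516), 21.61573600769043) [ 0.588  -0.0769  0.0624] 0.0773944366699788
chunk d 217 ((582.9130249023438, -77.09681701660156), (26.27274513244629, 40.91741943359375), 17.493579864501953) [ 0.5819 -0.0707  0.0622] 0.0776845798978073
chunk both 517 ((581.9525756835938, -78.46389770507812), (31.32864761352539, 40.57545852661133), 22.986207962036133) [ 0.5854 -0.0743  0.0623] 0.0776845798978073
  z>72 45 [ 0.58360776 -0.07897
[... 294 characters left out ...]
105 0.0623] 0.07714329450134849
runner both 454 ((595.3151245117188, 104.25527954101562), (22.04199981689453, 42.65720748901367), 8.418408393859863) [0.5963 0.1075 0.0611] 0.07714329450134849
  z>72 55 [0.5929003  0.11649599 0.07405363]
fig s bud 70 [0.47180571 0.27523727 0.12196989]
fig d bud 123 [0.46760745 0.28012604 0.12216076]
   flower fit [0.46721256 0.27693815] 0.023604108160645707
pa s bud 94 [0.5171978  0.3696555  0.12224794]
pa d bud 149 [0.51334832 0.37462538 0.12241478]
   flower fit [0.51325529 0.3708383 ] 0.023796011025886857
pb s bud 93 [0.58179179 0.26974865 0.12198174]
pb d bud 118 [0.57735739 0.27391347 0.12235014]
   flower fit [0.57741154 0.27032452] 0.023553569977901586
```

View pics/top.png

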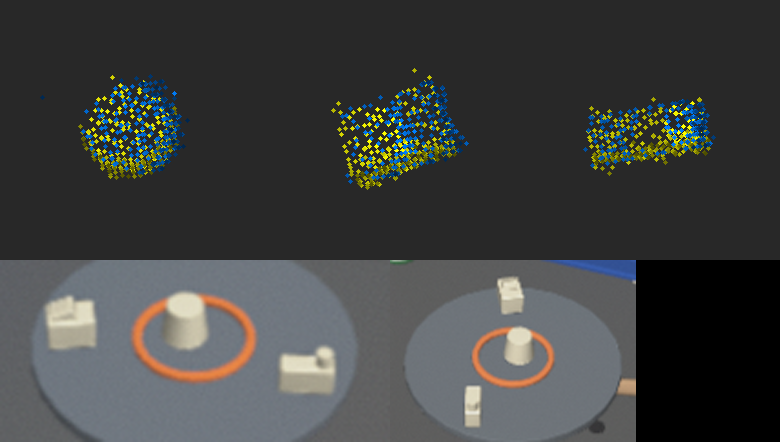

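Plan view (right = +y, down = +x): plug round near its tile's centre, chunk's long axis ~22° off y, runner's ~9° off y with the stub at +y end. I check the bottle clearance and work out the first move.

```bash
cat >> h.py <<'E'
def go(x,y,z,head=None):
    "shift in present tool axes to reach world x,y,z ; turn to bring tool y to heading (deg, mod 180)"
    s=arm.sense();R=Rotation.from_quat(s["tool_rot"]).as_matrix()
    h=np.degrees(np.arctan2(R[1,1],R[0,1]))
    out="t=%.2f heading %.1f shift mm %s"%(s["time"],h,(1000*R.T@(np.array([x,y,z])-s["ee_pos"])).round(1))
    if head is not None:
        t=(h-head+90)%180-90; out+=" turn %.3f rad"%np.radians(t)
        Rn=R@Rotation.from_euler("z",t,degrees=True).as_matrix()
        out+=" shift after turn %s"%(1000*Rn.T@(np.array([x,y,z])-s["ee_pos"])).round(1)
    print(out,"ee",s["ee_pos"].round(4),"op %.3f grip %.1f F %s q6 %.2f tilt %.3f"%(s["opening"],s["grip_force"],s["force"].round(1),s["qpos"][5],R[2,2]))
E
python3 - <<'E'
from h import *
f=np.load("s1.npz");W=f["W"]
x,y,z=np.moveaxis(W,2,0)
for n,(u0,v0,u1,v1,zl) in {"bottle":(380,275,440,365,.03),"jar":(170,270,220,320,.05),"cup":(275,305,320,355,.045)}.items():
    m=np.zeros(z.shape,bool);m[v0:v1,u0:u1]=1;q=W[m&(z>zl)]
    print(n,np.nanmean(q,0),np.nanmin(q,0),np.nanmax(q,0))
go(.595,.104,.196,9)
E
```

```text
bottle [0.77098459 0.18984297 0.1015531 ] [0.61337638 0.12295933 0.03016462] [0.78747666 0.22017702 0.17221738]
jar [ 0.75451795 -0.19926969  0.06668014] [ 0.72424007 -0.22780692  0.05005658] [ 0.77704784 -0.17570517  0.07249752]
cup [0.78235301 0.00409017 0.0545992 ] [ 0.75078454 -0.02673867  0.04501543] [0.81566614 0.03566454 0.06340043]
t=0.15 heading 74.8 shift mm [-5.470e+02 -4.188e+02 -1.000e-01] turn 1.149 rad shift after turn [-6.060e+02  3.276e+02 -1.000e-01] ee [0.1766 0.6513 0.1956] op 1.002 grip 0.0 F [ 1.1 -0.2  0.3] q6 -0.04 tilt -1.000
```

```bash
python3 -m pendant '{"fingers":[0,0,0,0,0,0,0,0,0,0,0,0,0,0,0,0,0,0,0,0],"translation":[[-0.0274,-0.0209,0],[-0.0274,-0.0209,0],[-0.0274,-0.0209,0],[-0.0274,-0.0209,0],[-0.0274,-0.0209,0],[-0.0274,-0.0209,0],[-0.0274,-0.0209,0],[-0.0274,-0.0209,0],[-0.0274,-0.0209,0],[-0.0274,-0.0209,0],[-0.0274,-0.0209,0],[-0.0274,-0.0209,0],[-0.0274,-0.0209,0],[-0.0274,-0.0209,0],[-0.0274,-0.0209,0],[-0.0274,-0.0209,0],[-0.0274,-0.0209,0],[-0.0274,-0.0209,0],[-0.0274,-0.0209,0],[-0.0274,-0.0209,0]],"turn":[0,0,0,0,0,0,0,0,0,0,0,0,0,0,0,0,0,0,0,0]}' 15
python3 -m pendant '{"fingers":[0,0,0,0,0,0,0,0,0,0,0],"translation":[[0,0,0.003],[0,0,0.003],[0,0,0.003],[0,0,0.003],[0,0,0.003],[0,0,0.003],[0,0,0.003],[0,0,0.003],[0,0,0.003],[0,0,0.003],[0,0,0]],"turn":[0.115,0.115,0.115,0.115,0.115,0.115,0.115,0.115,0.115,0.114,0]}' 15
python3 -c "
from h import *
go(.595,.104,.1,9)
d=cap('wrist');save(d,'w1.png');np.savez('w1.npz',W=world(d),img=d['img'])"
```

```text
time: 1.82
ee_pos: [0.5969, 0.103, 0.196]
tool_rot: [0.132, 0.991, 0.0, -0.0]
force: [-0.4, 0.8, 0.4]
opening: 0.502
grip_force: 0.0
time: 2.73
ee_pos: [0.5959, 0.1046, 0.1653]
tool_rot: [0.652, 0.758, -0.0, -0.0]
force: [-0.0, 0.2, 0.0]
opening: 0.5
grip_force: 0.0
t=2.73 heading 8.7 shift mm [-0.4 -0.9 65.3] turn -0.006 rad shift after turn [-0.4 -0.9 65.3] ee [0.5959 0.1046 0.1653] op 0.500 grip 0.0 F [-0.   0.2  0. ] q6 -0.02 tilt -1.000
```

View pics/w1.png

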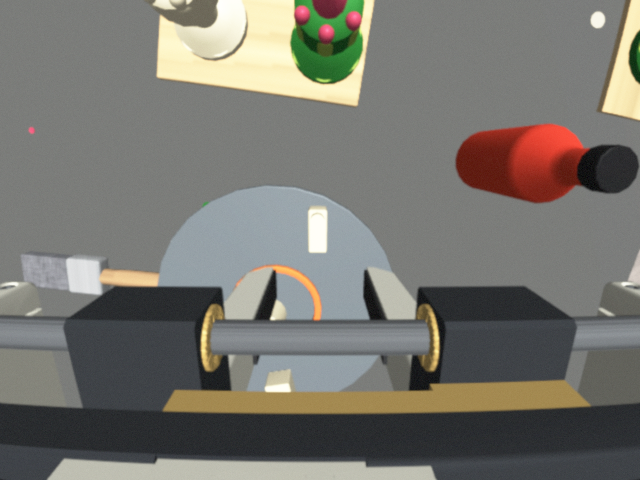

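Wrist view: runner at (318,230), its long axis square to the closing line and centred between the fingers at (265) and (380). Check its position from depth.

```bash
python3 -c "
from h import *
f=np.load('w1.npz');W=f['W'][200:262,295:340].reshape(-1,3)
q=W[(W[:,2]>.055)&(W[:,2]<.068)];print(len(q),cv2.minAreaRect((q[:,:2]*1000).astype(np.float32)),q[:,2].mean())
q=W[W[:,2]>.046];print(len(q),cv2.minAreaRect((q[:,:2]*1000).astype(np.float32)))"
```

```text
662 ((593.8516235351562, 103.35136413574219), (16.51181411743164, 39.663795471191406), 8.7105712890625) 0.0633739992943519
866 ((593.7976684570312, 103.34449768066406), (16.607994079589844, 39.66530227661133), 8.730569839477539)
```

```bash
python3 -m pendant '{"fingers":[0,0,0,0,0,1,1,1,1,1,1,1,1,1,1,1],"translation":[[-0.0009,-0.0023,0.026],[0,0,0.027],[0,0,0.027],[0,0,0.027],[0,0,0.014],[0,0,0],[0,0,0],[0,0,0],[0,0,0],[0,0,0],[0,0,0],[0,0,-0.02],[0,0,-0.03],[0,0,-0.03],[0,0,-0.03],[0,0,0]],"turn":[0,0,0,0,0,0,0,0,0,0,0,0,0,0,0,0]}' 15
python3 -c "
from h import *
go(.50,-.27,.155)
"
```

```text
time: 4.12
ee_pos: [0.5961, 0.1036, 0.1623]
tool_rot: [0.649, 0.76, 0.003, 0.003]
force: [0.7, 0.6, 1.5]
opening: 0.006
grip_force: 0.0
t=4.12 heading 9.0 shift mm [-354.  -153.4    6.1] ee [0.5961 0.1036 0.1623] op 0.006 grip 0.0 F [0.7 0.6 1.5] q6 -0.03 tilt -1.000
```

```bash
python3 -c "
from h import *
d=cap('wrist');save(d,'w2.png',(150,150,470,390),2);np.savez('w2.npz',W=world(d),img=d['img'])
print(arm.sense()['time'])"
```

```text
4.1667
```

View pics/w2.png

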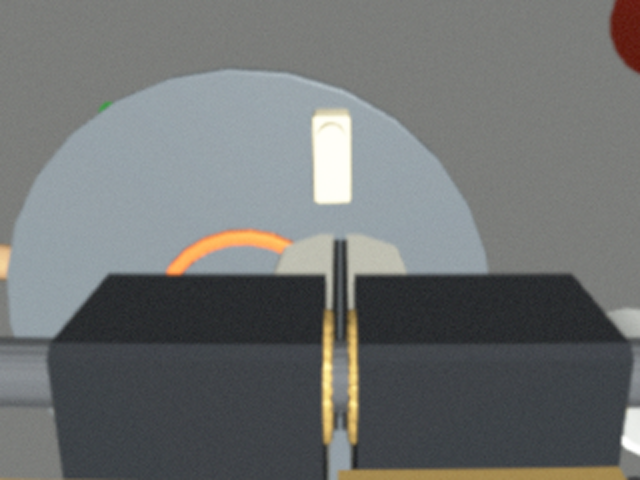

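Fingers shut and empty; the runner, at crop (332,157), still stands on the plate. Probably I lifted before the fingers closed; I retry in steps.

```bash
python3 -c "
from h import *
f=np.load('w2.npz');W=f['W'][200:258,295:340].reshape(-1,3)
q=W[(W[:,2]>.046)&(W[:,2]<.068)];print(len(q),cv2.minAreaRect((q[:,:2]*1000).astype(np.float32)),q[:,2].mean())
go(.5938,.1034,.045,8.7)"
python3 -m pendant '{"fingers":[0,0,0,0,0,0],"translation":[[0,0,0],[0,0,0],[0,0,0],[0,0,0],[0,0,0],[0,0,0]],"turn":[0,0,0,0,0,0]}' 15
python3 -c "
from h import *
go(.5938,.1034,.045,8.7)"
```

```text
696 ((593.18359375, 104.34795379638672), (16.957185745239258, 39.926292419433594), 10.565038681030273) 0.06279598450621929
t=4.17 heading 9.0 shift mm [ 1.000e-01 -2.300e+00  1.142e+02] turn 0.005 rad shift after turn [ 1.000e-01 -2.300e+00  1.142e+02] ee [0.5954 0.1036 0.1592] op 0.008 grip 0.0 F [ 0.3 -0.  -0.4] q6 -0.03 tilt -1.000
time: 4.67
ee_pos: [0.5939, 0.1034, 0.1547]
tool_rot: [0.649, 0.76, -0.0, -0.0]
force: [0.3, 0.2, 1.3]
opening: 0.386
grip_force: 0.0
t=4.67 heading 9.0 shift mm [ 1.000e-01 -0.000e+00  1.097e+02] turn 0.005 rad shift after turn [ 1.000e-01 -0.000e+00  1.097e+02] ee [0.5939 0.1034 0.1547] op 0.386 grip 0.0 F [0.3 0.2 1.3] q6 -0.03 tilt -1.000
```

```bash
python3 -m pendant '{"fingers":[0,0,0,0,0,0,0,1,1,1,1,1,1,1,1,1,1,1],"translation":[[0,0,0.022],[0,0,0.022],[0,0,0.022],[0,0,0.022],[0,0,0.021],[0,0,0],[0,0,0],[0,0,0],[0,0,0],[0,0,0],[0,0,0],[0,0,0],[0,0,0],[0,0,0],[0,0,0],[0,0,0],[0,0,0],[0,0,0]],"turn":[0,0,0,0,0,0,0,0,0,0,0,0,0,0,0,0,0,0]}' 20
```

```text
time: 6.17
ee_pos: [0.594, 0.1034, 0.0461]
tool_rot: [0.649, 0.76, -0.0, -0.0]
force: [-0.0, 0.2, 0.2]
opening: 0.003
grip_force: 0.1
```

```bash
python3 -c "
from h import *
d=cap('side');e=cap('scene')
a=cv2.resize(d['img'][210:310,250:390,::-1],(560,400),interpolation=cv2.INTER_CUBIC)[:,:400]
b=cv2.resize(e['img'][200:300,320:420,::-1],(400,400),interpolation=cv2.INTER_CUBIC)
cv2.imwrite('pics/c3.png',np.hstack([a,b]))
np.savez('s3.npz',W=world(e),img=e['img'])
def proj(c,p):
    R=Rotation.from_quat(c['rotation']).as_matrix();q=R.T@(np.array(p)-c['eye']);q=q*[1,-1,-1]
    K=np.array([[c['fx'],0,c['cx']],[0,c['fy'],c['cy']],[0,0,1]]);return cv2.projectPoints(q[None],np.zeros(3),np.zeros(3),K,np.array(c['distortion'],float))[0].ravel()
p=arm.sense()['ee_pos'];print('tcp side',proj(d,p),'scene',proj(e,p))
"
```

```text
tcp side [300.45750154 292.02083502] scene [372.22083235 260.66478758]
```

View pics/c3.png

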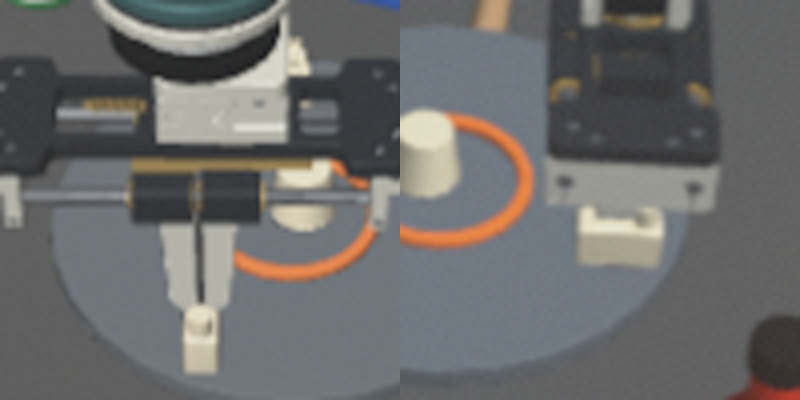

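```bash
python3 -c "
from h import *
d=cap('side');W=world(d)
for v in range(264,304,2): print(v,[tuple(int(round(1000*c)) if c==c else None for c in W[v,u]) for u in (295,299,304)])
np.set_printoptions(precision=3,suppress=True)
W=np.load('s3.npz')['W']
for v in range(244,270,2): print(v,W[v,368],W[v,378])
"
```

```text
264 [(595, 141, 162), (596, 99, 120), (580, 138, 161)]
266 [(601, 114, 129), (596, 102, 117), (585, 112, 129)]
268 [(601, 115, 125), (596, 104, 114), (584, 114, 127)]
270 [(601, 115, 119), (595, 106, 111), (584, 114, 121)]
272 [(601, 116, 114), (594, 111, 111), (585, 111, 113)]
274 [(602, 114, 107), (594, 112, 106), (585, 113, 109)]
276 [(601, 117, 105), (595, 111, 100), (585, 111, 101)]
278 [(602, 116, 98), (594, 115, 99), (585, 111, 96)]
280 [(602, 112, 88), (594, 114, 92), (585, 113, 92)]
282 [(601, 117, 88), (595, 112, 84), (585, 111, 85)]
284 [(603, 113, 78), (595, 112, 78), (585, 111, 80)]
286 [(603, 113, 72), (595, 111, 72), (585, 110, 73)]
288 [(608, 88, 38), (594, 119, 75), (587, 104, 60)]
290 [(607, 94, 40), (593, 123, 74), (587, 105, 55)]
292 [(606, 100, 41), (593, 122, 67), (587, 106, 50)]
294 [(601, 122, 60), (593, 124, 63), (586, 108, 47)]
296 [(601, 124, 56), (592, 128, 62), (586, 107, 39)]
298 [(601, 125, 51), (593, 124, 52), (585, 113, 41)]
300 [(602, 122, 42), (593, 124, 46), (584, 118, 41)]
302 [(601, 126, 41), (593, 128, 44), (584, 123, 40)]
244 [0.682 0.103 0.17 ] [0.677 0.119 0.169]
246 [0.68  0.103 0.164] [0.68  0.119 0.167]
248 [0.68  0.103 0.159] [0.679 0.12  0.162]
250 [nan nan nan] [0.677 0.12  0.155]
252 [0.588 0.093 0.062] [0.608 0.114 0.085]
254 [0.593 0.094 0.061] [0.608 0.114 0.079]
256 [0.6   0.095 0.063] [0.596 0.114 0.062]
258 [0.602 0.096 0.06 ] [0.599 0.114 0.06 ]
260 [0.6   0.096 0.052] [0.601 0.115 0.057]
262 [0.603 0.097 0.05 ] [0.602 0.115 0.053]
264 [0.602 0.097 0.044] [0.6   0.116 0.046]
266 [0.605 0.097 0.041] [0.602 0.116 0.042]
268 [0.605 0.098 0.036] [0.602 0.116 0.037]
```

Depth shows the visible fingertips at z≈0.07 while the state says 0.046: the tips sit about 22 mm behind the reported TCP, so the fingers closed above the runner. I'll go about 22 mm lower than the reported number suggests.

```bash
python3 -m pendant '{"fingers":[0,0,0,0,0,0,0,0,0,0,0,0],"translation":[[0,0,-0.02],[0,0,0],[0,0,0],[0,0,0],[0,0,0],[0,0,0],[0,0,0],[0,0,0.012],[0,0,0.012],[0,0,0.012],[0,0,0],[0,0,0]],"turn":[0,0,0,0,0,0,0,0,0,0,0,0]}' 20
python3 -m pendant '{"fingers":[0,0,1,1,1,1,1,1,1,1,1],"translation":[[0,0,0.004],[0,0,0],[0,0,0],[0,0,0],[0,0,0],[0,0,0],[0,0,0],[0,0,0],[0,0,0],[0,0,0],[0,0,0]],"turn":[0,0,0,0,0,0,0,0,0,0,0]}' 20
```

```text
time: 7.32
ee_pos: [0.5933, 0.1033, 0.0287]
tool_rot: [0.649, 0.76, -0.001, -0.001]
force: [0.3, -0.1, 0.7]
opening: 0.502
grip_force: 0.0
time: 8.23
ee_pos: [0.5941, 0.1034, 0.0263]
tool_rot: [0.649, 0.76, 0.0, 0.0]
force: [-0.3, -0.1, 2.6]
opening: 0.181
grip_force: 20.0
```

```bash
python3 -m pendant '{"fingers":[1,1,1,1,1,1,1,1,1,1,1,1,1,1,1,1,1,1,1,1],"translation":[[0,0,-0.025],[0,0,-0.025],[0,0,-0.025],[-0.0291,-0.0125,-0.025],[-0.0291,-0.0125,0],[-0.0291,-0.0125,0],[-0.0291,-0.0125,0],[-0.0291,-0.0125,0],[-0.0291,-0.0125,0],[-0.0291,-0.0125,0],[-0.0291,-0.0125,0],[-0.0291,-0.0125,0],[-0.0291,-0.0125,0],[-0.0291,-0.0125,0],[-0.0291,-0.0125,0],[0,0,0.015],[0,0,0.025],[0,0,0.025],[0,0,0.025],[0,0,0]],"turn":[0,0,0,0,0,0,0,0,0,0,0,0,0,0,0,0,0,0,0,0]}' 20
python3 -m pendant '{"fingers":[1,0.2,0.2,0.2,0.2,0.2,0.2,0.2,0.2,0.2],"translation":[[0,0,0],[0,0,0],[0,0,0],[0,0,0],[0,0,0],[0,0,-0.025],[0,0,-0.025],[0,0,-0.025],[0,0,-0.025],[0,0,0]],"turn":[0,0,0,0,0,0,0,0,0,0]}' 20
python3 -c "
from h import *
go(.582,-.078,.14,22)
e=cap('wrist');W=world(e)
p=W[(np.hypot(W[...,0]-.582,W[...,1]+.078)<.035)&(W[...,2]>.052)&(W[...,2]<.08)];print(len(p),p.mean(0),cv2.minAreaRect((p[:,:2]*1000).astype(np.float32)))
p=W[(np.hypot(W[...,0]-.5595,W[...,1]-.0055)<.03)&(W[...,2]>.05)&(W[...,2]<.08)];print(len(p),p.mean(0),cv2.minAreaRect((p[:,:2]*1000).astype(np.float32)))
save(e,'w4.png')"
```

```text
time: 9.9
ee_pos: [0.4982, -0.2638, 0.0312]
tool_rot: [0.65, 0.76, -0.001, -0.003]
force: [-0.7, 0.1, -2.0]
opening: 0.18
grip_force: 20.0
time: 10.73
ee_pos: [0.5021, -0.2659, 0.1422]
tool_rot: [0.649, 0.76, 0.001, 0.004]
force: [0.4, -0.2, 1.2]
opening: 0.398
grip_force: 0.0
t=10.73 heading 9.0 shift mm [173.1 108.3   2. ] turn -0.227 rad shift after turn [144.3 144.4   2. ] ee [ 0.5021 -0.2659  0.1422] op 0.398 grip 0.0 F [ 0.4 -0.2  1.2] q6 -0.69 tilt -1.000
1600 [ 0.5803043  -0.08828709  0.06664249] ((582.463134765625, -82.98982238769531), (26.86639976501465, 30.725431442260742), 18.516843795776367)
0 [nan nan nan] ((0.0, 0.0), (0.0, 0.0), 0.0)<string>:6: RuntimeWarning: Mean of empty slice.
  ret = um.true_divide(
```

View pics/w4.png

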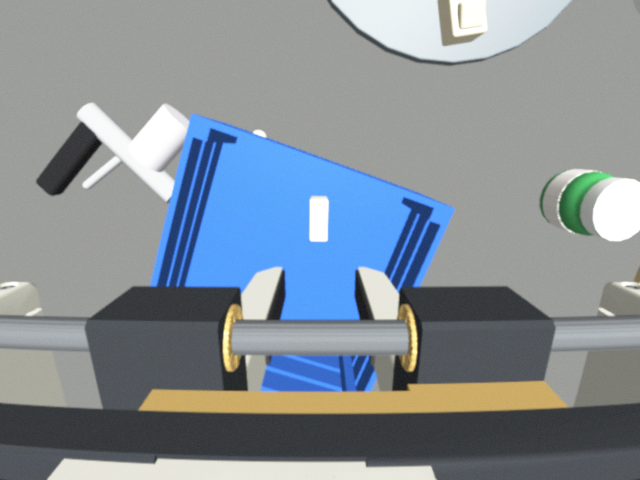

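Runner lies in the crate at (319,218). Next the chunk.

```bash
python3 -m pendant '{"fingers":[0,0,0,0,0,0,0,0,0,0,0,0,0,0,0],"translation":[[0,0,0],[0,0,0],[0.0241,0.0241,0],[0.0241,0.0241,0],[0.0241,0.0241,0],[0.0241,0.0241,0],[0.0241,0.0241,0],[0.0241,0.0241,0],[0,0,0],[0,0,0.02],[0,0,0.025],[0,0,0.025],[0,0,0.025],[0,0,0.015],[0,0,0.007]],"turn":[-0.11,-0.11,0,0,0,0,0,0,0,0,0,0,0,0,0]}' 20
python3 -m pendant '{"fingers":[0,0,1,1,1,1,1,1,1,1],"translation":[[0,0,0],[0,0,0],[0,0,0],[0,0,0],[0,0,0],[0,0,0],[0,0,0],[0,0,0],[0,0,0],[0,0,0]],"turn":[0,0,0,0,0,0,0,0,0,0]}' 20
python3 -c "
from h import *
go(.475,-.315,.11)"
```

```text
time: 12.03
ee_pos: [0.5802, -0.0773, 0.0175]
tool_rot: [0.562, 0.827, -0.001, -0.002]
force: [-44.4, 6.8, 78.7]
opening: 0.505
grip_force: 40.0
time: 12.87
ee_pos: [0.5817, -0.0774, 0.0192]
tool_rot: [0.562, 0.827, -0.0, 0.0]
force: [0.2, -0.5, 1.2]
opening: 0.281
grip_force: 19.8
t=12.87 heading 21.6 shift mm [-181.7 -186.7  -90.7] ee [ 0.5817 -0.0774  0.0192] op 0.281 grip 19.8 F [ 0.2 -0.5  1.2] q6 -0.55 tilt -1.000
```

Opening 26 mm: chunk held (fingertips touched the plate at TCP 0.0185; I'll stay above 0.025 and only use settled readings).

```bash
python3 -m pendant '{"fingers":[1,1,1,1,1,1,1,1,1,1,1,1,1,1,1,1,1],"translation":[[0,0,-0.02],[0,0,-0.03],[0,0,-0.03],[-0.0202,-0.0207,-0.03],[-0.0202,-0.0207,0],[-0.0202,-0.0207,0],[-0.0202,-0.0207,0],[-0.0202,-0.0207,0],[-0.0202,-0.0207,0],[-0.0202,-0.0207,0],[-0.0202,-0.0207,0],[-0.0202,-0.0207,0],[0,0,0.02],[0,0,0.025],[0,0,0.025],[0,0,0.01],[0,0,0]],"turn":[0,0,0,0,0,0,0,0,0,0,0,0,0,0,0,0,0]}' 20
python3 -m pendant '{"fingers":[1,0.1,0.1,0.1,0.1,0.1,0.1,0.1,0.1,0.1,0.1],"translation":[[0,0,0],[0,0,0],[0,0,0],[0,0,0],[0,0,0],[0,0,-0.025],[0,0,-0.025],[0,0,-0.025],[0,0,-0.025],[0,0,0],[0,0,0]],"turn":[0,0,0,0,0,0,0,0,0,0,0]}' 20
python3 -c "
from h import *
e=cap('scene');W=world(e);save(e,'s5.png',(120,130,440,310),2)
for c in [(.482,-.302,.09)]:
    m=(np.hypot(W[...,0]-.56,W[...,1]-.005)<.03)&(W[...,2]>.05)&(W[...,2]<.08);p=W[m];print(len(p),p.mean(0))
go(.5595,.0055,.12,60)"
```

```text
time: 14.28
ee_pos: [0.4743, -0.3141, 0.0466]
tool_rot: [0.562, 0.827, 0.0, -0.002]
force: [1.3, -0.0, -0.2]
opening: 0.279
grip_force: 19.8
time: 15.2
ee_pos: [0.476, -0.3153, 0.1509]
tool_rot: [0.562, 0.827, -0.0, 0.001]
force: [-0.3, 0.5, 0.3]
opening: 0.448
grip_force: 0.0
235 [0.56387023 0.00580406 0.06354727]
t=15.25 heading 21.6 shift mm [267.  196.1  29.3] turn -0.670 rad shift after turn [ 87.5 319.5  29.3] ee [ 0.4755 -0.315   0.1494] op 0.451 grip 0.0 F [-1.2 -0.1 -0.8] q6 -1.01 tilt -1.000
```

View pics/s5.png

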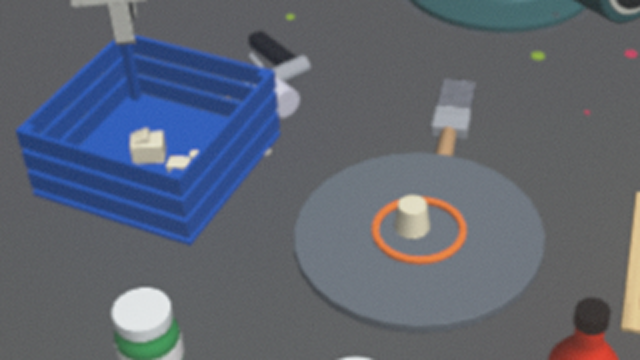

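Chunk (148,147) and runner (185,160) are in the crate; only the plug (412,217) is left, inside the ring.

```bash
python3 -m pendant '{"fingers":[-0.15,-0.15,-0.15,-0.15,-0.15,-0.15,-0.15,-0.15,-0.15,-0.15,-0.15,-0.15,-0.15,-0.15],"translation":[[0.0297,0.0218,0],[0.0297,0.0218,0],[0.0297,0.0218,0],[0.0297,0.0218,0],[0.0297,0.0218,0],[0.0297,0.0218,0],[0.0297,0.0218,0],[0.0297,0.0218,0],[0.0297,0.0218,0],[0,0,0.02],[0,0,0.02],[0,0,0.02],[0,0,0],[0,0,0]],"turn":[0,0,0,0,0,0,0,0,0,0,0,0,0,0]}' 20
python3 -c "
from h import *
go(.5595,.0055,.0265)
for n in ['scene','side']:
    d=cap(n);W=world(d);m=(np.hypot(W[...,0]-.56,W[...,1]-.005)<.03)&(W[...,2]>.048)&(W[...,2]<.074);p=W[m]
    A=np.c_[2*p[:,:2],np.ones(len(p))];print(n,len(p),p[:,:2].min(0),p[:,:2].max(0))
"
```

```text
time: 16.42
ee_pos: [0.5585, 0.0059, 0.0878]
tool_rot: [0.562, 0.827, -0.001, -0.001]
force: [-0.2, 0.8, 1.0]
opening: 0.579
grip_force: 0.0
t=16.42 heading 21.6 shift mm [-0.8  1.  61.3] ee [0.5585 0.0059 0.0878] op 0.579 grip 0.0 F [-0.2  0.8  1. ] q6 -0.41 tilt -1.000
scene 252 [ 0.54521811 -0.0111852 ] [0.57736278 0.02077675]
side 220 [ 0.54265907 -0.00903548] [0.57451442 0.02267812]
```

```bash
python3 -m pendant '{"fingers":[-0.15,-0.15,-0.15,-0.15,-0.15,1,1,1,1,1,1,1,1,1,1],"translation":[[-0.0005,0.001,0.02],[0,0,0.02],[0,0,0.02],[0,0,0.001],[0,0,0],[0,0,0],[0,0,0],[0,0,0],[0,0,0],[0,0,0],[0,0,0],[0,0,0],[0,0,0],[0,0,-0.01],[0,0,0]],"turn":[0,0,0,0,0,0,0,0,0,0,0,0,0,0,0]}' 25
python3 -c "
from h import *
go(.485,-.35,.11)"
```

```text
time: 17.77
ee_pos: [0.5612, 0.0057, 0.0401]
tool_rot: [0.562, 0.827, 0.0, 0.001]
force: [0.4, 0.4, 0.5]
opening: 0.331
grip_force: 24.8
t=17.77 heading 21.6 shift mm [-302.7 -201.7  -70. ] ee [0.5612 0.0057 0.0401] op 0.331 grip 24.8 F [0.4 0.4 0.5] q6 -0.41 tilt -1.000
```

```bash
python3 -m pendant '{"fingers":[1,1,1,1,1,1,1,1,1,1,1,1,1,1,1,1,1,1,1],"translation":[[0,0,-0.02],[0,0,-0.03],[0,0,-0.03],[-0.027,-0.018,-0.02],[-0.027,-0.018,0],[-0.027,-0.018,0],[-0.027,-0.018,0],[-0.027,-0.018,0],[-0.027,-0.018,0],[-0.027,-0.018,0],[-0.027,-0.018,0],[-0.027,-0.018,0],[-0.027,-0.018,0],[-0.027,-0.018,0],[0,0,0.025],[0,0,0.025],[0,0,0.025],[0,0,0.015],[0,0,0]],"turn":[0,0,0,0,0,0,0,0,0,0,0,0,0,0,0,0,0,0,0]}' 25
python3 -m pendant '{"fingers":[1,-0.1,-0.1,-0.1,-0.1,-0.1,-0.1,-0.1,-0.1,-0.1,-0.1,-0.1,-0.1],"translation":[[0,0,0],[0,0,0],[0,0,0],[0,0,0],[0,0,0],[0,0,-0.025],[0,0,-0.03],[0,0,-0.03],[0,0,-0.03],[0,0,-0.03],[0,0,0],[0,0,0],[0,0,0]],"turn":[0,0,0,0,0,0,0,0,0,0,0,0,0]}' 25
python3 -c "
from h import *
e=cap('side');save(e,'d6.png',(240,120,480,420),2)
go(.467,.277,.19,120);go(.467,.277,.19,30)"
```

```text
time: 19.35
ee_pos: [0.4843, -0.3423, 0.0447]
tool_rot: [0.562, 0.827, 0.0, -0.002]
force: [-0.1, 0.9, -0.4]
opening: 0.334
grip_force: 24.8
time: 20.43
ee_pos: [0.4857, -0.3432, 0.1928]
tool_rot: [0.562, 0.827, -0.0, -0.0]
force: [0.4, -0.2, -0.2]
opening: 0.55
grip_force: 0.0
t=20.48 heading 21.6 shift mm [583.3 211.1   2.6] turn 1.424 rad shift after turn [ 294.  -546.2    2.6] ee [ 0.4855 -0.3431  0.1921] op 0.547 grip 0.0 F [ 0.3 -0.4 -1. ] q6 -1.04 tilt -1.000
t=20.48 heading 21.6 shift mm [583.3 211.1   2.6] turn -0.147 rad shift after turn [546.2 294.    2.6] ee [ 0.4855 -0.3431  0.1921] op 0.547 grip 0.0 F [ 0.3 -0.4 -1. ] q6 -1.04 tilt -1.000
```

View pics/d6.png

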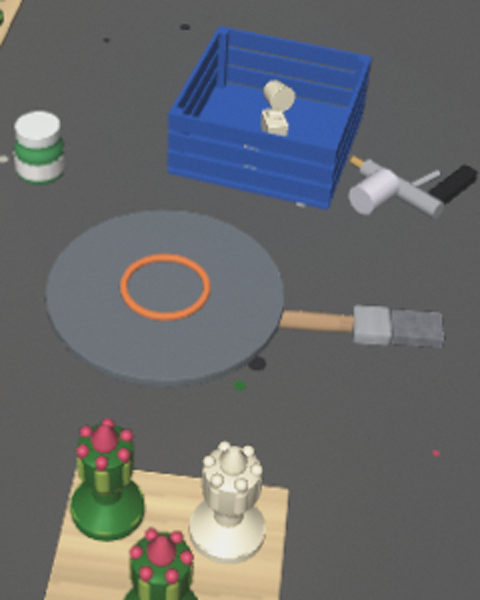

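All three offcuts lie in the crate (two visible at (275,105), the runner hidden behind the wall) and the plate is clear. Next I go above the ivory figure.

```bash
python3 -m pendant '{"fingers":[-0.5,-0.5,-0.5,-0.5,-0.5,-0.5,-0.5,-0.5,-0.5,-0.5,-0.5,-0.5,-0.5,-0.5,-0.5,-0.5,-0.5,-0.5],"translation":[[0.0364,0.0132,0],[0.0364,0.0132,0],[0.0364,0.0132,0],[0.0364,0.0132,0],[0.0364,0.0132,0],[0.0364,0.0132,0],[0.0364,0.0132,0],[0.0364,0.0132,0],[0.0364,0.0132,0],[0.0364,0.0132,0],[0.0364,0.0132,0],[0.0364,0.0132,0],[0.0364,0.0132,0],[0.0364,0.0132,0],[0.0364,0.0132,0],[0.0364,0.0132,0],[0,0,0],[0,0,0]],"turn":[0,0,0,0,0,0,0,0,0,0,0,0,0,0,0,0,0,0]}' 25
python3 -c "
from h import *
go(.467,.277,.0575)
e=cap('wrist');W=world(e);f=cap('side');V=world(f)
for A in (W,V):
    m=(np.hypot(A[...,0]-.467,A[...,1]-.277)<.045)&(A[...,2]>.078)&(A[...,2]<.098);q=A[m]
    s=np.linalg.lstsq(np.c_[2*q[:,:2],np.ones(len(q))],(q[:,:2]**2).sum(1),rcond=None)[0] if len(q)>9 else 0;print(len(q),s)
"
```

```text
time: 21.98
ee_pos: [0.4669, 0.2773, 0.1915]
tool_rot: [0.561, 0.828, -0.001, -0.001]
force: [-0.1, -0.9, -0.0]
opening: 0.752
grip_force: 0.0
t=21.98 heading 21.8 shift mm [ -0.2   0.3 134. ] ee [0.4669 0.2773 0.1915] op 0.752 grip 0.0 F [-0.1 -0.9 -0. ] q6 0.11 tilt -1.000
174 [ 0.4672231   0.27572271 -0.29372474]
211 [ 0.46750912  0.27679812 -0.29460994]
```

```bash
python3 -m pendant '{"fingers":[-0.5,-0.5,-0.5,-0.5,-0.5,-0.5,-0.5,-0.5,-0.5],"translation":[[-0.0006,0,0.02],[0,0,0.02],[0,0,0.02],[0,0,0.02],[0,0,0.02],[0,0,0.02],[0,0,0.012],[0,0,0],[0,0,0]],"turn":[0,0,0,0,0,0,0,0,0]}' 25
python3 -m pendant '{"fingers":[1,1,1,1,1,1,1,1,1,1],"translation":[[0,0,0],[0,0,0],[0,0,0],[0,0,0],[0,0,0],[0,0,0],[0,0,0],[0,0,0],[0,0,0],[0,0,0]],"turn":[0,0,0,0,0,0,0,0,0,0]}' 25
python3 -c "
from h import *
go(.467,.277,.0575)"
```

```text
time: 22.83
ee_pos: [0.4681, 0.2747, 0.0613]
tool_rot: [0.563, 0.827, -0.0, -0.0]
force: [0.4, 0.3, 0.2]
opening: 0.752
grip_force: 0.0
time: 23.67
ee_pos: [0.4682, 0.2756, 0.0618]
tool_rot: [0.562, 0.827, 0.0, 0.0]
force: [-1.8, -0.1, 6.1]
opening: 0.509
grip_force: 25.0
t=23.67 heading 21.6 shift mm [ 1.8 -0.6  4.3] ee [0.4682 0.2756 0.0618] op 0.509 grip 25.0 F [-1.8 -0.1  6.1] q6 0.11 tilt -1.000
```

```bash
python3 -m pendant '{"fingers":[1,1,1,1,1,1,1],"translation":[[0,0,-0.005],[0,0,-0.01],[0,0,-0.02],[0,0,-0.02],[0,0,-0.02],[0,0,0],[0,0,0]],"turn":[0,0,0,0,0,0,0]}' 30
python3 -c "
from h import *
s=arm.sense()['ee_pos'];go(s[0]+.0977,s[1]-.2635,s[2])"
```

```text
time: 24.25
ee_pos: [0.4684, 0.2756, 0.1372]
tool_rot: [0.562, 0.827, 0.001, 0.0]
force: [1.7, -0.3, -1.4]
opening: 0.509
grip_force: 30.0
t=24.25 heading 21.6 shift mm [-2.81e+02 -6.20e+00 -1.00e-01] ee [0.4684 0.2756 0.1372] op 0.509 grip 30.0 F [ 1.7 -0.3 -1.4] q6 0.11 tilt -1.000
```

Held (about 1.5 N of weight). I move over the ring, gently.

```bash
python3 -m pendant '{"fingers":[1,1,1,1,1,1,1,1,1,1,1,1,1,1,1,1],"translation":[[-0.01,-0.0005,0],[-0.02,-0.0005,0],[-0.025,-0.0005,0],[-0.025,-0.0005,0],[-0.025,-0.0005,0],[-0.025,-0.0005,0],[-0.025,-0.0005,0],[-0.025,-0.0005,0],[-0.025,-0.0005,0],[-0.025,-0.0005,0],[-0.02,-0.0005,0],[-0.016,-0.0005,0],[-0.01,0,0],[-0.005,0,0],[0,0,0],[0,0,0]],"turn":[0,0,0,0,0,0,0,0,0,0,0,0,0,0,0,0]}' 30
python3 -c "
from h import *
go(.565,.013,.1)
I=[]
for n,(u,v) in {'scene':(330,235),'side':(322,255)}.items():
    d=cap(n);W=world(d)
    I.append(cv2.resize(d['img'][v-65:v+65,u-65:u+65,::-1],(390,390),interpolation=cv2.INTER_CUBIC))
    m=(np.hypot(W[...,0]-.565,W[...,1]-.013)<.045)&(W[...,2]>.055)&(W[...,2]<.13);q=W[m]
    for a in np.arange(.055,.13,.01):
        t=q[(q[:,2]>a)&(q[:,2]<a+.01)]
        if len(t)>15:
            s=np.linalg.lstsq(np.c_[2*t[:,:2],np.ones(len(t))],(t[:,:2]**2).sum(1),rcond=None)[0];print(n,'%.3f'%a,len(t),s[:2].round(4),round(float(np.sqrt(s[2]+s[:2]@s[:2])),4))
    print('zmin',np.percentile(q[:,2],1) if len(q) else 0)
cv2.imwrite('pics/c7.png',np.hstack(I))"
```

```text
time: 25.58
ee_pos: [0.5655, 0.0122, 0.1357]
tool_rot: [0.562, 0.827, -0.0, -0.0]
force: [0.1, -0.4, -0.6]
opening: 0.509
grip_force: 30.0
t=25.58 heading 21.6 shift mm [ 1.  -0.2 35.7] ee [0.5655 0.0122 0.1357] op 0.509 grip 30.0 F [ 0.1 -0.4 -0.6] q6 -0.40 tilt -1.000
scene 0.075 54 [0.5646 0.0136] 0.0327
scene 0.085 242 [0.5649 0.0137] 0.0313
scene 0.095 318 [0.5647 0.0138] 0.0234
scene 0.105 90 [0.5649 0.0137] 0.0139
scene 0.115 45 [0.5667 0.0143] 0.0111
scene 0.125 16 [0.5647 0.0132] 0.0159
zmin 0.08184463502236969
side 0.075 51 [0.5659 0.0137] 0.0333
side 0.085 223 [0.565  0.0151] 0.031
side 0.095 297 [0.5648 0.0159] 0.0226
side 0.105 72 [0.5648 0.0165] 0.0124
side 0.115 39 [0.5656 0.0169] 0.0108
zmin 0.08147685304874394
```

View pics/c7.png

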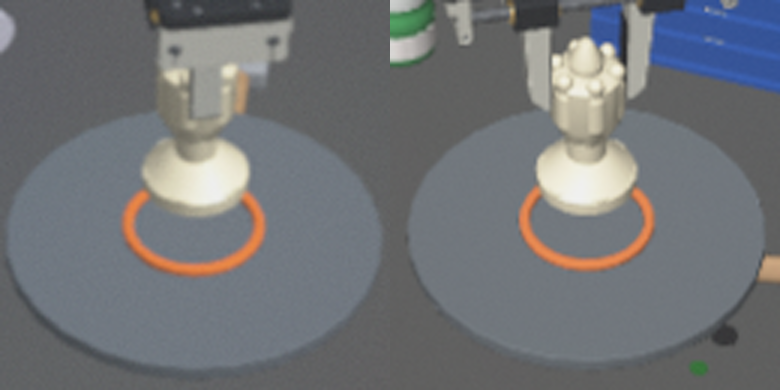

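Upright and concentric with the ring (foot 0.565, 0.0137 against ring 0.565, 0.013). Lowering.

```bash
python3 -m pendant '{"fingers":[1,1,1,1,1,1,1,1,1],"translation":[[0,0,0.01],[0,0,0.012],[0,0,0.01],[0,0,0.005],[0,0,0.002],[0,0,0.001],[0,0,0.001],[0,0,0],[0,0,0]],"turn":[0,0,0,0,0,0,0,0,0]}' 30
```

```text
time: 26.43
ee_pos: [0.566, 0.0119, 0.0955]
tool_rot: [0.562, 0.827, 0.0, 0.0]
force: [0.2, -0.4, -0.9]
opening: 0.507
grip_force: 30.0
```

```bash
python3 -m pendant '{"fingers":[1,1,1],"translation":[[0,0,0.001],[0,0,0],[0,0,0]],"turn":[0,0,0]}' 15
python3 -m pendant '{"fingers":[1,1,1],"translation":[[0,0,0.0008],[0,0,0],[0,0,0]],"turn":[0,0,0]}' 10
```

```text
time: 26.68
ee_pos: [0.5659, 0.0119, 0.0942]
tool_rot: [0.562, 0.827, 0.0, 0.0]
force: [-1.0, -0.5, -2.6]
opening: 0.51
grip_force: 15.0
time: 26.93
ee_pos: [0.5659, 0.0118, 0.0938]
tool_rot: [0.562, 0.827, 0.0, 0.0]
force: [-2.6, -1.1, 4.0]
opening: 0.508
grip_force: 10.0
```

Contact (+4 N). Releasing gently, then lifting straight up.

```bash
python3 -m pendant '{"fingers":[0,-0.05,-0.1,-0.2,-0.3,-0.4,-0.5,-0.5,-0.5,-0.5],"translation":[[0,0,0],[0,0,0],[0,0,0],[0,0,0],[0,0,0],[0,0,0],[0,0,0],[0,0,0],[0,0,0],[0,0,0]],"turn":[0,0,0,0,0,0,0,0,0,0]}' 5
python3 -m pendant '{"fingers":[-0.5,-0.5,-0.5,-0.5,-0.5,-0.5,-0.5,-0.5,-0.5],"translation":[[0,0,-0.01],[0,0,-0.02],[0,0,-0.025],[0,0,-0.025],[0,0,-0.025],[0,0,-0.02],[0,0,0],[0,0,0],[0,0,0]],"turn":[0,0,0,0,0,0,0,0,0]}' 5
python3 -c "
from h import *
I=[]
for n,(u,v) in {'scene':(330,235),'side':(322,255)}.items():
    d=cap(n);W=world(d)
    I.append(cv2.resize(d['img'][v-65:v+65,u-65:u+65,::-1],(390,390),interpolation=cv2.INTER_CUBIC))
    m=(np.hypot(W[...,0]-.565,W[...,1]-.013)<.045)&(W[...,2]>.05)&(W[...,2]<.18);q=W[m]
    for a in (.047,.055,.11,.12):
        t=q[(q[:,2]>a)&(q[:,2]<a+.01)]
        s=np.linalg.lstsq(np.c_[2*t[:,:2],np.ones(len(t))],(t[:,:2]**2).sum(1),rcond=None)[0];print(n,a,len(t),s[:2].round(4))
    print('top',np.percentile(q[:,2],99.7))
cv2.imwrite('pics/c8.png',np.hstack(I))"
```

```text
time: 27.77
ee_pos: [0.5658, 0.0119, 0.0933]
tool_rot: [0.562, 0.827, -0.0, -0.0]
force: [-0.9, -0.5, 0.1]
opening: 0.752
grip_force: 0.0
time: 28.52
ee_pos: [0.5656, 0.0119, 0.2179]
tool_rot: [0.562, 0.827, -0.0, -0.0]
force: [0.2, 1.1, -0.0]
opening: 0.75
grip_force: 0.0
scene 0.047 262 [0.5654 0.0135]
scene 0.055 272 [0.5666 0.0137]
scene 0.11 107 [0.5647 0.0133]
scene 0.12 113 [0.5646 0.0131]
top 0.16029630253974864
side 0.047 228 [0.5658 0.0146]
side 0.055 229 [0.566  0.0158]
side 0.11 94 [0.566  0.0147]
side 0.12 95 [0.5657 0.015 ]
top 0.16089516359956962
```

View pics/c8.png

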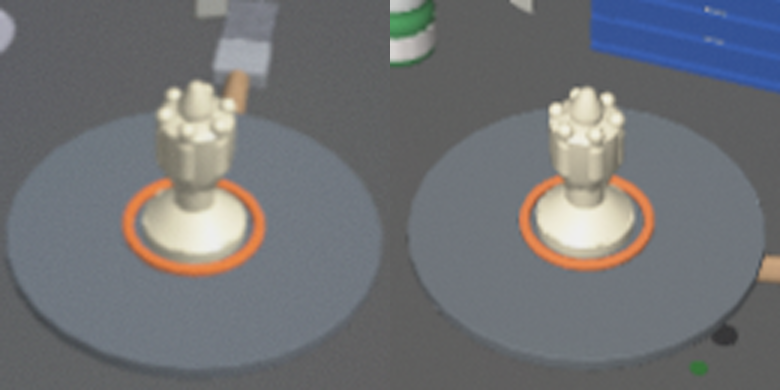

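The figure stands upright and centred in the ring in both views, and its top at 0.161 m means it is flat on the plate. The gripper is clear.

```bash
python3 -c "
from workcell import arm
print(arm.hand_in())"
```

```text
the job is handed in; nothing more can be done
None
```

The three offcuts went into the blue crate first, then the ivory figure was set upright and flat inside the orange ring; I handed the job in at about 28.6 s, after one hard fingertip touch on the plate (about 90 N at the wrist, under the 120 N limit).

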